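# Seat the blue filter in the light unit's drawer and close it

## Robot

A 6-joint arm with a two-finger parallel gripper is mounted at the origin on a cart in front of the work surface, level with it; the furniture and walls round the work are solid. World frame = base frame: x ahead of the robot, y to its left, z up, the work surface at z = 0. Lengths are in m, angles in rad, forces in N, time in s.
With the tool pointing down it reaches from about 0.4 to 0.925 m from the base axis. Payload 12.5 kg.
Tool frame: the origin (TCP) lies at the very end of the fingers, on their centre line; the grasp point (between the pads) lies 19 mm behind it; z points along the fingers, y is the line along which they close (so a half turn about z gives the same grasp; the last joint's range is limited). The gripper opens to 95 mm and grips with 3 to 60 N. Pads are 20 mm wide; open, the fingers measure 119 mm over their backs; the gripper's body (75 mm by 180 mm) begins 59 mm behind the grasp point.
Start: joints at [1.036, 0.491, 1.559, -0, 1.092, -0.106], TCP at [0.26, 0.568, 0.215] pointing down, gripper open.
Joint ranges: [-3.1, 3.1], [-0.84, 2.19], [0.05, 2.79], [-1.13, 4.28], [0.06, 2.93], [-2.69, 2.69]. Speed limits (rad/s): [2.22, 2.22, 2.79, 3.14, 3.14, 3.14].

## Interface

Orientations are given as a unit quaternion [x, y, z, w].
In Python, from plant import telemetry, eyes, sign_off, spotter gives the robot as it stands.
- The arm moves only by the tool drive_tool, never from a script. Its argument "series" is a list of rows, each an object of numbers: "jaw": the closure in counts, from 0 (fully open) to 255 (shut); "tx", "ty", "tz": the shift along the world's x, y, z in units of 0.12 m (1.0 is 0.12 m); "twist": the turn about the world's z in units of pi rad (1.0 is pi rad). A call has 1 to 5 rows; each row is the pose to reach, as a shift and turn from the pose commanded when the call began, turning the shorter way round; what a row does not reach only later rows make up. A row lasts 1/12 s, in which the tool goes at most 41.7 mm and 7.16 degrees, less where a joint would pass 70% of its speed; a pose out of reach is approached as far as the arm can. A call with a number of a shift or a turn outside -1 to 1 is refused whole. A call with a gripper value outside its range is refused whole. The fingers move at their own pace and stop on an object; the grip force is fixed at half the most. Time passes only in rows, so rows that repeat a pose let the fingers close. It gives the time, the measured TCP pose, the force, the opening and the grip force at its end, in the units of the state.
- telemetry.sense(): the state, without advancing time (a new reading comes with each control period).
- eyes.get_image(name): name is "scene" or "top"; returns the picture (480x640x3 uint8, red, green, blue); there is no depth.
- eyes.camera_model(name): a dict with "intrinsics" (3x3 intrinsics, pixels), "R" (3x3) and "t" (3): a world point X has camera coordinates R X + t. Camera axes: x right, y down, z forward; pixel columns grow to the right and rows downward; lengths in m; the calibration is good to about 2 mm. A picture is of the moment at which its call begins. camera_model takes no time and is no camera call.
- sign_off(): hands the job in; it is judged then, once.
Trained networks look in the newest picture that a camera, given by its name, has taken for a name from the list of things; names that differ only in an ending like _2 or _b are one class to them, and where a whole thing is asked for, a point or a joint stands for the part that bears it (a point fixed in the world has none). Each returns a list of dicts, best first, with "confidence" (0 to 1); they miss things now and then, are a little off and sometimes report something else, mostly with a low value. They report only what shows in the picture. A call takes as long as a camera call. They do not tell look-alikes from the thing itself.
- spotter.masks_of(camera, label): "pixels" (480x640 bool, what is visible of it) and "point" ([row, column] in pixels, amid what is visible of it).
The state is a dict: "t": time; "joints": joint angles; "qd": joint speeds; "joint_efforts": joint torques, N m; "eef_pos": TCP position; "tool_rot": TCP orientation; "wrist_force": force on the tool from outside, world axes, zero at the start; "ft_torque": the same for the moment, N m; "gripper_width": finger opening in m; "grasp_force": force on a finger pad.
Only numpy, scipy, OpenCV 4.12 (cv2) and the standard library are available. Lean on these libraries where they do the work, as an engineer would, in place of code of your own. Each camera call takes 0.05 s, during which the arm holds its last target. There are 200 camera calls.

## Task

Fit the blue filter into the light unit: with the fingertips gently nudge the loose round filter along the drawer's plate until it drops flat into the round seat, while the drawer stays open, then push the drawer fully home. The filter is only to be pushed, never picked up or lifted, and the red-lidded jar, the brush and the forceps stay where they are.

Things in the scene. Friction and masses are not known exactly. Their poses are not given: they have to be found in the camera images.
- light_unit: Fixed white light unit, 190 wide (y) x 190 deep (x) x 90 mm high, dial and rocker (not used) on its black front panel, round frosted port on top. Origin: middle of the lower edge of its front face, at worktop height; x points from the front back into the case, z up. The drawer's slot in its front has its ceiling 44.5 mm above the worktop: a filter standing proud of the drawer's plate jams there.
- filter_drawer (a joint): Filter drawer, slides straight out of the unit's front along the unit's -x. Value in m: 0 = fully home, 0.12 to 0.13 = drawn out as at the start, stop at 0.132. It moves stiffly (about 3 N) and stays where left. Its plate is level, grey, 140 mm wide, no side rims, top 40 mm above the worktop, reaching 150 mm back from the drawer's front face.
- drawer_front (a point): Centre of the front face of the drawer's black bezel, 24 mm above the worktop; x points into the unit (the way the drawer is pushed home). Moves with the drawer. The bezel is 150 mm wide and 10 mm thick, from 6 to 42 mm above the worktop (2 mm higher than the plate).
- seat (a point): Centre of the floor of the round seat in the drawer's plate: 53 mm across, 7 mm deep (floor 33 mm above the worktop), with a flush 39 mm white frosted pane in the middle of its flat floor. It lies 97 mm behind the drawer's front face, on the drawer's middle line; axes as the unit's; moves with the drawer.
- blue_filter: Loose disc: blue glass in a black ring, 50 mm in diameter, 8 mm thick, about 35 g. Origin: centre of its underside. At the start it lies flat on the drawer's plate between the bezel and the seat, up to 36 mm to either side of the drawer's middle line, at most partly overhanging the seat; seated, it stands 1 mm above the plate.
- red_jar: Specimen jar with red lid, 51 mm across, 54 mm high, loose bystander beside the light unit; origin at the centre of its underside.
- brush: Brush with wooden handle, 141 mm long, 11 mm thick, lying loose to the left of the drawer; origin at its middle, its x axis along its length.
- forceps: Steel forceps 152 x 14 x 9 mm, lying loose to the right of the drawer; origin at its middle, its x axis along its length.
Mind the look-alikes: they are no part of the job. What is meant by the blue_filter is not turquoise, and is the smaller of those in its own colour.

How it is judged:
On the way, in this order (a step that is already met when the one before it is completed fails the run):
1. the filter has dropped flat into the seat while the drawer is still open (horizontal distance between blue_filter and seat below 0.0035 m and z of blue_filter in the frame of seat below 0.002 m and angle between blue_filter's own z axis and vertical below 0.06 rad and value of joint filter_drawer above 0.08 m), for 0.2 s.
2. the drawer is fully home (value of joint filter_drawer below 0.004 m), for 0.2 s.
At the end, for the whole second after the job is handed in: The drawer is home (within 4 mm) and the filter lies flat and at rest on the floor of its seat (within 3.5 mm sideways and 2 mm in height, 3.4 degrees) (value of joint filter_drawer below 0.004 m and horizontal distance between blue_filter and seat below 0.0035 m and z of blue_filter in the frame of seat below 0.002 m and angle between blue_filter's own z axis and vertical below 0.06 rad and linear speed of blue_filter below 0.02 m/s); the robot touches nothing.
It fails at once if the filter is lifted more than 6 mm off the drawer's plate (z of blue_filter in the frame of seat above 0.013 m).
It fails at once if the filter is pressed or squeezed with more than 18 N (contact force between the fingers and blue_filter above 18 N).
It fails at once if the jar, brush or forceps is moved more than 15 mm (distance of any of red_jar, brush, forceps from where it was at the start of the episode above 0.015 m).
It also fails if it takes over 48 s, if anything falls off the work surface, if the arm or the gripper's body presses on something with over 40 N, if the wrist force passes 120 N, or if a joint passes its speed limit or range.

## Working session

There is one attempt and no reset: what is moved stays moved. The work goes in short steps, Python scripts to look and compute and a tool call to move; the robot and the scene stay as the last step left them, time stands still between calls to the robot, and variables do not carry over. Pictures are saved under pics/ and viewed, at most 10 in all, crops included, and the job is handed in when it is done.

Besides the shell and the picture viewer there is one more tool, called after "Request:" by a JSON object that holds its "op" and its "data". drive_tool: Moves the arm, as the interface text tells. Shifts and turns lie within -1 to 1; 1 stands for 0.12 m of shift or pi rad of turn. Its arguments: {"type":"object","properties":{"series":{"type":"array"}},"required":["series"]}

```bash
mkdir -p pics; cat > h.py <<'E'
import numpy as np, cv2
from plant import telemetry, eyes, sign_off, spotter
def ray(cam,u,v,z):
    m=eyes.camera_model(cam);K=np.array(m["intrinsics"]);R=np.array(m["R"]);t=np.array(m["t"])
    d=R.T@np.linalg.inv(K)@np.array([u,v,1.]);c=-R.T@t
    return c+d*(z-c[2])/d[2]
def proj(cam,X):
    m=eyes.camera_model(cam);p=np.array(m["intrinsics"])@(np.array(m["R"])@np.array(X)+np.array(m["t"]));return p[:2]/p[2]
def save(cam,name):
    im=eyes.get_image(cam);cv2.imwrite(f"pics/{name}.png",im[:,:,::-1]);return im
E
python3 - <<'E'
from h import *
save("top","top0");save("scene","scene0")
for l in ["blue_filter","filter_drawer","light_unit","red_jar","brush","forceps"]:
  for d in spotter.masks_of("top",l):
    p=d["pixels"];r=cv2.minAreaRect(np.argwhere(p)[:,::-1].astype(np.float32)) if p.any() else None
    print(l,round(d["confidence"],2),d["point"],p.sum(),r, ray("top",d["point"][1],d["point"][0],0.04).round(3))
print(telemetry.sense())
E
```

```text
blue_filter 0.7 [324.7, 257.3] 1036 ((257.5000305175781, 327.0000305175781), (34.64822769165039, 36.06244659423828), 45.0) [0.443 0.258 0.04 ]
blue_filter 0.57 [276.0, 361.3] 636 ((362.0, 275.5), (28.0, 27.0), 0.0) [0.526 0.069 0.04 ]
blue_filter 0.56 [269.2, 214.3] 587 ((213.25003051757812, 271.7500305175781), (25.455841064453125, 27.577163696289062), 45.0) [0.544 0.335 0.04 ]
blue_filter 0.27 [192.2, 369.9] 17655 ((373.1470642089844, 188.91177368164062), (110.35369873046875, 222.4051513671875), 14.03624439239502) [0.677 0.05  0.04 ]
filter_drawer 0.59 [255.9, 351.5] 5223 ((354.2012023925781, 259.16998291015625), (80.98750305175781, 77.51240539550781), 13.626996040344238) [0.562 0.086 0.04 ]
light_unit 0.69 [274.7, 360.9] 633 ((362.0, 275.5), (27.0, 28.0), 90.0) [0.528 0.07  0.04 ]
light_unit 0.64 [194.3, 370.2] 17892 ((373.4411926269531, 189.23529052734375), (111.5663833618164, 222.8902130126953), 14.03624439239502) [0.673 0.049 0.04 ]
brush 0.57 [245.5, 268.1] 346 ((268.6054382324219, 239.5685272216797), (5.994873523712158, 70.72271728515625), 33.023868560791016) [0.584 0.236 0.04 ]
forceps 0.6 [342.4, 401.2] 14 ((401.7500305175781, 338.75), (2.1213202476501465, 5.656853675842285), 45.0) [0.407 0.002 0.04 ]
{'t': 0.4, 'joints': array([ 1.03641614e+00,  4.90978389e-01,  1.55898052e+00,  3.40891558e-06,
        1.09168647e+00, -1.05603423e-01]), 'qd': array([-0.00084093, -0.00063908,  0.00076814,  0.00051021, -0.00102922,
       -0.00019037]), 'joint_efforts': array([-1.28753934e-03, -6.11914873e+01, -2.58181840e+01,  6.92562712e-02,
        4.52166446e-02, -4.41117948e-05]), 'eef_pos': array([0.25982073, 0.56841569, 0.21458445]), 'tool_rot': array([ 2.12750621e-01,  9.77106531e-01, -2.45494801e-05, -9.72862375e-06]), 'wrist_force': array([-0.17612632, -0.08980788, -0.05666752]), 'ft_torque': array([-0.02363979, -0.00306876,  0.03200748]), 'grasp_force': 0.0, 'gripper_width': 0.09488847860219017}
```

View pics/top0.png

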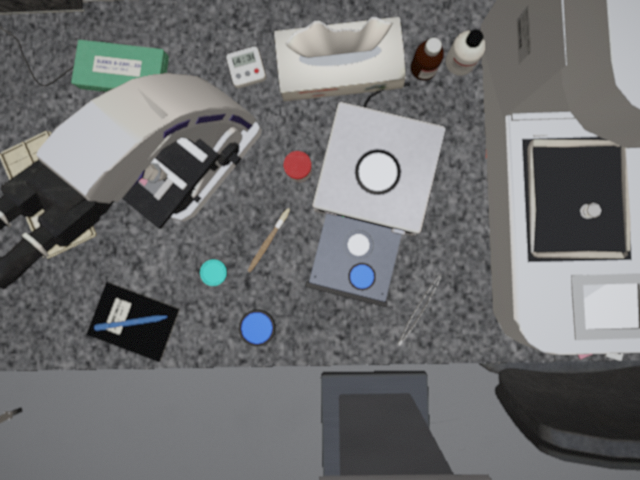

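View pics/scene0.png

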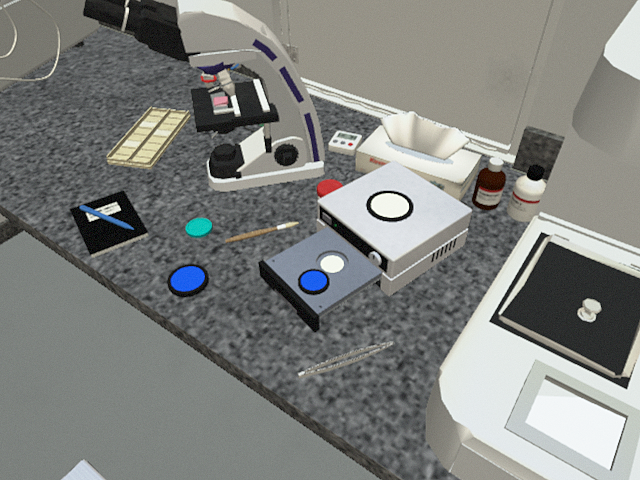

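```bash
cat >> h.py <<'E'
def cen(cam,im,kind,box):
    x0,y0,x1,y1=box;s=im[y0:y1,x0:x1].astype(int);r,g,b=s[...,0],s[...,1],s[...,2]
    m=((b>150)&(b-r>90)&(b-g>50)) if kind=="blue" else ((r>185)&(abs(r-b)<25)&(g>185))
    n,l,st,c=cv2.connectedComponentsWithStats(m.astype(np.uint8))
    if n<2:return None
    k=1+st[1:,4].argmax();return c[k]+[x0,y0],st[k].tolist()
E
python3 - <<'E'
from h import *
B={"top":(325,225,390,295),"scene":(290,245,355,300)}
for cam in ["top","scene"]:
  im=cv2.imread(f"pics/{cam}0.png")[:,:,::-1]
  for k,z in [("blue",.048),("white",.033)]:
    r=cen(cam,im,k,B[cam]);print(cam,k,r,ray(cam,*r[0],z)[:2].round(4) if r else"")
  m=eyes.camera_model(cam);print("cam at",(-np.array(m["R"]).T@m["t"]).round(3))
im=cv2.imread("pics/top0.png")
cv2.imwrite("pics/crop.png",cv2.resize(im[205:309,300:414],None,fx=5,fy=5,interpolation=cv2.INTER_CUBIC))
for d in spotter.masks_of("top","light_unit"):
  c=max(cv2.findContours(d["pixels"].astype(np.uint8),0,2)[0],key=cv2.contourArea)
  a=cv2.approxPolyDP(c,6,True)[:,0];print(a.tolist())
E
```

```text
top blue (array([361.76595745, 276.1607565 ]), [26, 40, 23, 23, 423]) [0.5258 0.0691]
top white (array([358.05337079, 244.43539326]), [23, 9, 21, 22, 356]) [0.5827 0.0734]
cam at [0.561 0.115 0.903]
scene blue (array([313.27737226, 280.29927007]), [11, 26, 26, 20, 411]) [0.5256 0.0698]
scene white (array([331.7120743 , 263.60371517]), [30, 10, 24, 18, 323]) [0.5833 0.0747]
cam at [ 0.113 -0.249  0.64 ]
[[356, 263], [350, 283], [366, 289], [376, 272]]
[[378, 90], [362, 107], [338, 105], [313, 201], [326, 216], [306, 285], [385, 306], [400, 235], [421, 226], [444, 127], [368, 109]]
```

View pics/crop.png

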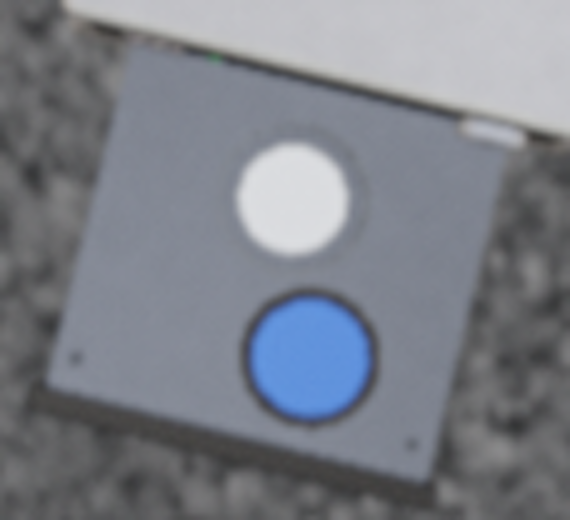

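The three candidates are the small blue disc on the drawer plate at (362,276), the large blue disc on the bench at (257,327) and the turquoise disc at (213,271). The drawer disc is the one meant, since it is blue, the smaller of the two blues, and lies between the bezel and the seat; the crop confirms this. The white pane marks the seat at (358,244).

Filter is at about (0.526, 0.069), seat at about (0.583, 0.074), drawer yaw about -13.8°. I'll push with both fingertips about 30 mm apart so the disc nests between them, at z of about 44.5 mm to clear the bezel.

Request:
{"op": "drive_tool", "data": {"series": [{"jaw": 174, "tx": 0.1, "ty": -0.2, "tz": 0, "twist": 0.035}, {"jaw": 174, "tx": 0.2, "ty": -0.45, "tz": 0, "twist": 0.07}, {"jaw": 174, "tx": 0.3, "ty": -0.72, "tz": 0, "twist": 0.105}, {"jaw": 174, "tx": 0.4, "ty": -1, "tz": 0, "twist": 0.14}, {"jaw": 174, "tx": 0.4, "ty": -1, "tz": 0, "twist": 0.163}]}}

```text
t: 0.87
eef_pos: [0.3089, 0.4442, 0.2148]
tool_rot: [-0.044, 0.999, -0.001, -0.0]
wrist_force: [0.3, -0.2, -0.1]
gripper_width: 0.0673
grasp_force: 0.0
```

Request:
{"op": "drive_tool", "data": {"series": [{"jaw": 174, "tx": 0.15, "ty": -0.25, "tz": 0, "twist": 0}, {"jaw": 174, "tx": 0.3, "ty": -0.5, "tz": 0, "twist": 0}, {"jaw": 174, "tx": 0.5, "ty": -0.75, "tz": 0, "twist": 0}, {"jaw": 174, "tx": 0.6, "ty": -1, "tz": 0, "twist": 0}, {"jaw": 174, "tx": 0.6, "ty": -1, "tz": 0, "twist": 0}]}}

```text
t: 1.28
eef_pos: [0.3815, 0.3247, 0.2147]
tool_rot: [-0.04, 0.999, -0.0, 0.0]
wrist_force: [-0.1, 0.4, -0.4]
gripper_width: 0.0339
grasp_force: 0.0
```

Request:
{"op": "drive_tool", "data": {"series": [{"jaw": 174, "tx": 0.15, "ty": -0.25, "tz": 0, "twist": 0}, {"jaw": 174, "tx": 0.3, "ty": -0.5, "tz": 0, "twist": 0}, {"jaw": 174, "tx": 0.45, "ty": -0.75, "tz": 0, "twist": 0}, {"jaw": 174, "tx": 0.6, "ty": -1, "tz": 0, "twist": 0}, {"jaw": 174, "tx": 0.6, "ty": -1, "tz": 0, "twist": 0}]}}

```text
t: 1.7
eef_pos: [0.4543, 0.205, 0.2148]
tool_rot: [-0.04, 0.999, -0.0, 0.001]
wrist_force: [-0.6, 0.1, 0.4]
gripper_width: 0.03
grasp_force: 0.0
```

Request:
{"op": "drive_tool", "data": {"series": [{"jaw": 174, "tx": 0.03, "ty": -0.3, "tz": 0, "twist": 0}, {"jaw": 174, "tx": 0.07, "ty": -0.6, "tz": 0, "twist": 0}, {"jaw": 174, "tx": 0.12, "ty": -0.9, "tz": 0, "twist": 0}, {"jaw": 174, "tx": 0.13, "ty": -1, "tz": -0.2, "twist": 0}, {"jaw": 174, "tx": 0.13, "ty": -1, "tz": -0.4, "twist": 0}]}}

```text
t: 2.12
eef_pos: [0.4684, 0.0866, 0.1671]
tool_rot: [-0.04, 0.999, -0.0, 0.002]
wrist_force: [0.3, 0.6, 0.5]
gripper_width: 0.03
grasp_force: 0.0
```

Request:
{"op": "drive_tool", "data": {"series": [{"jaw": 174, "tx": 0, "ty": -0.16, "tz": -0.2, "twist": 0}, {"jaw": 174, "tx": 0, "ty": -0.16, "tz": -0.4, "twist": 0}, {"jaw": 174, "tx": 0, "ty": -0.16, "tz": -0.6, "twist": 0}, {"jaw": 174, "tx": 0, "ty": -0.16, "tz": -0.9, "twist": 0}, {"jaw": 174, "tx": 0, "ty": -0.16, "tz": -0.9, "twist": 0}]}}

```text
t: 2.53
eef_pos: [0.4652, 0.0696, 0.0543]
tool_rot: [-0.042, 0.999, 0.0, -0.004]
wrist_force: [-1.4, 0.5, -0.4]
gripper_width: 0.0305
grasp_force: 0.0
```

```bash
python3 - <<'E'
from h import *
a=save("top","top1");s=save("scene","scene1")
q=telemetry.sense();print(q["eef_pos"],q["tool_rot"])
A=cv2.resize(a[225:325,310:410],None,fx=4,fy=4,interpolation=2);S=cv2.resize(s[225:325,265:365],None,fx=4,fy=4,interpolation=2)
cv2.imwrite("pics/c1.png",np.hstack([A,S])[:,:,::-1])
E
```

```text
[0.46708203 0.06968564 0.05856748] [-4.17965356e-02  9.99125344e-01  1.19183515e-04 -1.25800977e-03]
```

View pics/c1.png

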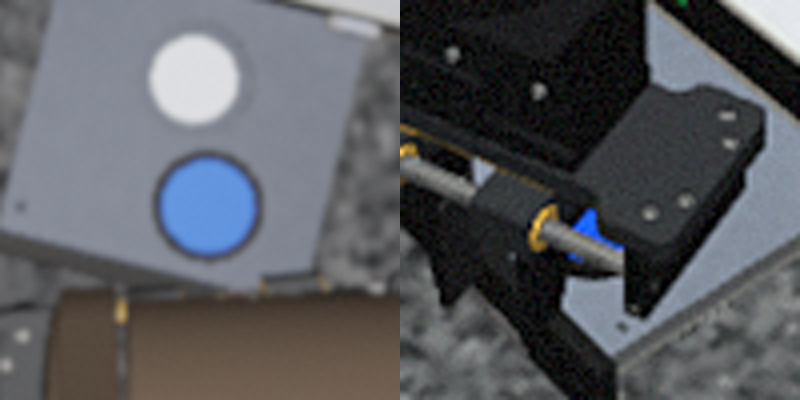

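The top view shows the disc untouched at (362,276), with the gripper behind the bezel. The scene view is mostly covered by the gripper. Next: shift 5 mm right and lower.

Request:
{"op": "drive_tool", "data": {"series": [{"jaw": 174, "tx": 0, "ty": -0.042, "tz": -0.05, "twist": 0}, {"jaw": 174, "tx": 0, "ty": -0.042, "tz": -0.117, "twist": 0}, {"jaw": 174, "tx": 0, "ty": -0.042, "tz": -0.117, "twist": 0}, {"jaw": 174, "tx": 0, "ty": -0.042, "tz": -0.117, "twist": 0}, {"jaw": 174, "tx": 0, "ty": -0.042, "tz": -0.117, "twist": 0}]}}

```text
t: 3.05
eef_pos: [0.4677, 0.0642, 0.0452]
tool_rot: [-0.042, 0.999, 0.0, 0.0]
wrist_force: [-0.8, 0.1, 0.6]
gripper_width: 0.0303
grasp_force: 0.0
```

Request:
{"op": "drive_tool", "data": {"series": [{"jaw": 174, "tx": 0.04, "ty": 0.003, "tz": 0, "twist": 0}, {"jaw": 174, "tx": 0.08, "ty": 0.006, "tz": 0, "twist": 0}, {"jaw": 174, "tx": 0.12, "ty": 0.01, "tz": 0, "twist": 0}, {"jaw": 174, "tx": 0.16, "ty": 0.013, "tz": 0, "twist": 0}, {"jaw": 174, "tx": 0.16, "ty": 0.013, "tz": 0, "twist": 0}]}}

```text
t: 3.47
eef_pos: [0.4879, 0.0658, 0.0447]
tool_rot: [-0.042, 0.999, 0.0, 0.001]
wrist_force: [0.5, 0.4, -0.0]
gripper_width: 0.0301
grasp_force: 0.0
```

```bash
python3 - <<'E'
from h import *
a=eyes.get_image("top");q=telemetry.sense();print(q["eef_pos"],q["tool_rot"],q["wrist_force"])
for k,z in [("blue",.048),("white",.033)]:
    r=cen("top",a,k,(325,225,390,295));print(k,r,ray("top",*r[0],z)[:2].round(4))
E
```

```text
[0.48717596 0.06578517 0.0445563 ] [-4.16484575e-02  9.99132314e-01  3.38807282e-05  1.55033178e-04] [-0.35553653 -0.26829289 -0.56411883]
blue (array([361.61746988, 273.87349398]), [25, 40, 24, 17, 332]) [0.5299 0.0692]
white (array([358.09141274, 244.41274238]), [23, 9, 21, 22, 361]) [0.5828 0.0734]
```

Request:
{"op": "drive_tool", "data": {"series": [{"jaw": 174, "tx": 0.025, "ty": 0.002, "tz": 0, "twist": 0}, {"jaw": 174, "tx": 0.05, "ty": 0.004, "tz": 0, "twist": 0}, {"jaw": 174, "tx": 0.075, "ty": 0.006, "tz": 0, "twist": 0}, {"jaw": 174, "tx": 0.1, "ty": 0.008, "tz": 0, "twist": 0}, {"jaw": 174, "tx": 0.125, "ty": 0.01, "tz": 0, "twist": 0}]}}

```text
t: 3.93
eef_pos: [0.5019, 0.067, 0.0446]
tool_rot: [-0.042, 0.999, 0.0, -0.0]
wrist_force: [0.2, 0.1, -0.2]
gripper_width: 0.0304
grasp_force: 0.1
```

Request:
{"op": "drive_tool", "data": {"series": [{"jaw": 174, "tx": 0.025, "ty": 0.002, "tz": 0, "twist": 0}, {"jaw": 174, "tx": 0.05, "ty": 0.004, "tz": 0, "twist": 0}, {"jaw": 174, "tx": 0.075, "ty": 0.006, "tz": 0, "twist": 0}, {"jaw": 174, "tx": 0.1, "ty": 0.008, "tz": 0, "twist": 0}, {"jaw": 174, "tx": 0.1, "ty": 0.008, "tz": 0, "twist": 0}]}}

```text
t: 4.35
eef_pos: [0.5143, 0.0679, 0.0446]
tool_rot: [-0.042, 0.999, 0.0, 0.0]
wrist_force: [-1.0, -0.3, 0.9]
gripper_width: 0.0304
grasp_force: 0.0
```

```bash
python3 - <<'E'
from h import *
a=save("top","top2");s=save("scene","scene2");q=telemetry.sense();print(q["eef_pos"],q["tool_rot"],q["wrist_force"])
for k,z in [("blue",.048),("white",.033)]:
    r=cen("top",a,k,(325,225,390,295));print(k,r,ray("top",*r[0],z)[:2].round(4))
A=cv2.resize(a[225:325,310:410],None,fx=4,fy=4,interpolation=2);S=cv2.resize(s[225:325,265:365],None,fx=4,fy=4,interpolation=2)
cv2.imwrite("pics/c2.png",np.hstack([A,S])[:,:,::-1])
E
```

```text
[0.51365012 0.06791162 0.04458293] [-4.16368601e-02  9.99132809e-01  4.24712091e-05 -2.96504774e-05] [-0.52805046  0.22073683  0.71649308]
blue (array([361.58730159, 257.3968254 ]), [29, 30, 16, 5, 63]) [0.5591 0.0685]
white (array([357.97667638, 243.82798834]), [23, 9, 21, 20, 343]) [0.5839 0.0735]
```

View pics/c2.png

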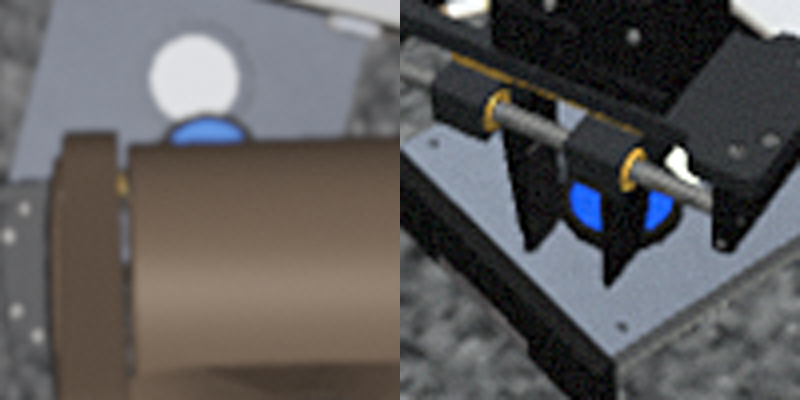

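The disc has moved about 18 mm along the line. Its front edge is now at row 255, and it sits nested between the fingers 30 mm ahead of the TCP, as calculated. I'll continue slightly lower.

Request:
{"op": "drive_tool", "data": {"series": [{"jaw": 174, "tx": 0.025, "ty": 0.0025, "tz": -0.012, "twist": 0}, {"jaw": 174, "tx": 0.05, "ty": 0.005, "tz": -0.012, "twist": 0}, {"jaw": 174, "tx": 0.075, "ty": 0.0075, "tz": -0.012, "twist": 0}, {"jaw": 174, "tx": 0.1, "ty": 0.01, "tz": -0.012, "twist": 0}, {"jaw": 174, "tx": 0.125, "ty": 0.0125, "tz": -0.012, "twist": 0}]}}

```text
t: 4.87
eef_pos: [0.529, 0.0695, 0.0432]
tool_rot: [-0.042, 0.999, 0.0, 0.0]
wrist_force: [0.1, 0.0, -1.0]
gripper_width: 0.03
grasp_force: 0.1
```

Request:
{"op": "drive_tool", "data": {"series": [{"jaw": 174, "tx": 0.025, "ty": 0.0025, "tz": 0, "twist": 0}, {"jaw": 174, "tx": 0.05, "ty": 0.005, "tz": 0, "twist": 0}, {"jaw": 174, "tx": 0.075, "ty": 0.0075, "tz": 0, "twist": 0}, {"jaw": 174, "tx": 0.1, "ty": 0.01, "tz": 0, "twist": 0}, {"jaw": 174, "tx": 0.125, "ty": 0.0125, "tz": 0, "twist": 0}]}}

```text
t: 5.28
eef_pos: [0.5439, 0.071, 0.0432]
tool_rot: [-0.042, 0.999, 0.0, -0.0]
wrist_force: [0.2, 0.7, 1.0]
gripper_width: 0.03
grasp_force: 0.2
```

```bash
python3 - <<'E'
from h import *
a=save("top","top3");s=save("scene","scene3");q=telemetry.sense();print(q["eef_pos"],q["tool_rot"],q["wrist_force"])
for k,z in [("blue",.048),("white",.033)]:
    r=cen("top",a,k,(325,205,390,295));print(k,r,r and ray("top",*r[0],z)[:2].round(4))
A=cv2.resize(a[205:305,310:410],None,fx=4,fy=4,interpolation=2);S=cv2.resize(s[225:325,265:365],None,fx=4,fy=4,interpolation=2)
cv2.imwrite("pics/c3.png",np.hstack([A,S])[:,:,::-1])
E
```

```text
[0.54411951 0.07096747 0.04317453] [-4.16420174e-02  9.99132577e-01  4.13537761e-05  1.83960297e-04] [-0.16444852  0.34100246 -0.08420183]
blue None None
white (array([364.10447761, 211.57462687]), [0, 0, 65, 20, 804]) [0.6424 0.0608]
```

View pics/c3.png

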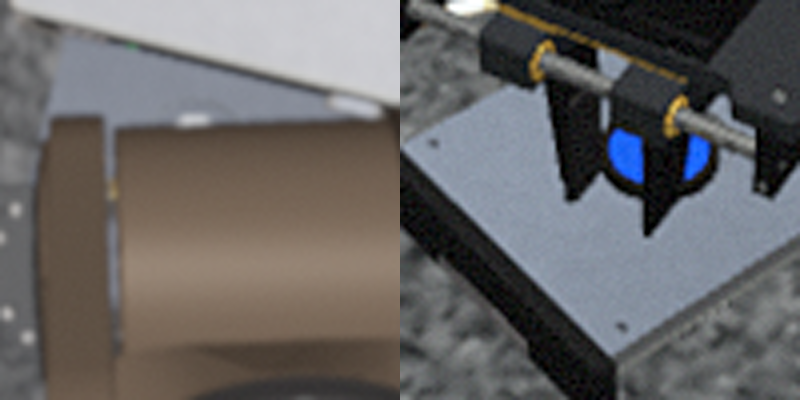

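The disc is near the seat, with its centre about 9 mm short, and is still between the fingers. Slow final nudge.

Request:
{"op": "drive_tool", "data": {"series": [{"jaw": 174, "tx": 0.014, "ty": 0.001, "tz": 0, "twist": 0}, {"jaw": 174, "tx": 0.028, "ty": 0.003, "tz": 0, "twist": 0}, {"jaw": 174, "tx": 0.042, "ty": 0.004, "tz": 0, "twist": 0}, {"jaw": 174, "tx": 0.056, "ty": 0.005, "tz": 0, "twist": 0}, {"jaw": 174, "tx": 0.065, "ty": 0.006, "tz": 0, "twist": 0}]}}

```text
t: 5.8
eef_pos: [0.5517, 0.0717, 0.0432]
tool_rot: [-0.042, 0.999, 0.0, 0.0]
wrist_force: [-0.1, -1.2, -0.0]
gripper_width: 0.0298
grasp_force: 0.0
```

Request:
{"op": "drive_tool", "data": {"series": [{"jaw": 174, "tx": 0.008, "ty": 0, "tz": 0, "twist": 0}, {"jaw": 174, "tx": 0.016, "ty": 0, "tz": 0, "twist": 0}, {"jaw": 174, "tx": 0.016, "ty": 0, "tz": 0, "twist": 0}, {"jaw": 174, "tx": 0.016, "ty": 0, "tz": 0, "twist": 0}]}}

```text
t: 6.13
eef_pos: [0.5534, 0.0716, 0.0432]
tool_rot: [-0.042, 0.999, 0.0, 0.0]
wrist_force: [-0.3, 0.0, -1.2]
gripper_width: 0.0301
grasp_force: 0.0
```

Request:
{"op": "drive_tool", "data": {"series": [{"jaw": 174, "tx": -0.2, "ty": -0.017, "tz": 0, "twist": 0}, {"jaw": 174, "tx": -0.5, "ty": -0.04, "tz": 0.1, "twist": 0}, {"jaw": 174, "tx": -0.7, "ty": -0.06, "tz": 0.1, "twist": 0}, {"jaw": 174, "tx": -0.7, "ty": -0.06, "tz": 0.1, "twist": 0}]}}

```text
t: 6.47
eef_pos: [0.4648, 0.0644, 0.0555]
tool_rot: [-0.042, 0.999, 0.0, -0.002]
wrist_force: [1.1, 0.1, 0.3]
gripper_width: 0.0302
grasp_force: 0.0
```

```bash
python3 - <<'E'
from h import *
a=save("top","top4");s=save("scene","scene4");q=telemetry.sense();print(q["eef_pos"],q["tool_rot"],q["wrist_force"])
r=cen("top",a,"blue",(325,205,390,295));print(r,r and ray("top",*r[0],.041)[:2].round(4))
r=cen("scene",s,"blue",(290,225,365,300));print(r,r and ray("scene",*r[0],.041)[:2].round(4))
A=cv2.resize(a[205:305,310:410],None,fx=4,fy=4,interpolation=2);S=cv2.resize(s[225:325,265:365],None,fx=4,fy=4,interpolation=2)
cv2.imwrite("pics/c4.png",np.hstack([A,S])[:,:,::-1])
E
```

```text
[0.46954095 0.06440823 0.05559733] [-4.15610006e-02  9.99135867e-01  3.06420496e-05  4.49249922e-04] [0.9264219  0.08202111 0.98720718]
(array([358.86570743, 245.07194245]), [23, 29, 23, 23, 417]) [0.5814 0.0724]
None None
```

View pics/c4.png

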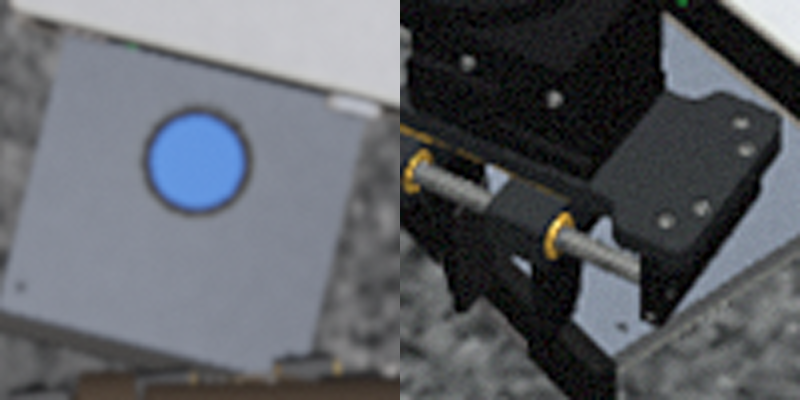

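Top view: the disc is at (359,245), where the pane was, about 1.6 mm from the seat centre. I'll move the arm aside to check that it lies flat, using the scene camera.

Request:
{"op": "drive_tool", "data": {"series": [{"jaw": 255, "tx": -0.1, "ty": 0, "tz": 0.2, "twist": 0.02}, {"jaw": 255, "tx": -0.1, "ty": 0.3, "tz": 0.4, "twist": -0.02}, {"jaw": 255, "tx": -0.1, "ty": 0.6, "tz": 0.4, "twist": -0.06}, {"jaw": 255, "tx": -0.1, "ty": 1.0, "tz": 0.4, "twist": -0.1}, {"jaw": 255, "tx": -0.1, "ty": 1.0, "tz": 0.4, "twist": -0.103}]}}

```text
t: 6.98
eef_pos: [0.4588, 0.1877, 0.1039]
tool_rot: [0.122, 0.992, 0.001, 0.001]
wrist_force: [0.2, -0.3, -0.3]
gripper_width: 0.0034
grasp_force: 0.0
```

```bash
python3 - <<'E'
from h import *
a=save("top","top5");s=save("scene","scene5");q=telemetry.sense();print(q["eef_pos"],q["tool_rot"])
for z in (.041,.048):
  for c,im,b in (("top",a,(325,205,390,295)),("scene",s,(290,225,365,300))):
    r=cen(c,im,"blue",b);print(c,z,r,r and ray(c,*r[0],z)[:2].round(4))
A=cv2.resize(a[205:305,310:410],None,fx=4,fy=4,interpolation=2);S=cv2.resize(s[215:315,285:385],None,fx=4,fy=4,interpolation=2)
cv2.imwrite("pics/c5.png",np.hstack([A,S])[:,:,::-1])
E
```

```text
[0.45846228 0.18706336 0.1033067 ] [1.19193903e-01 9.92870560e-01 4.37613419e-04 8.20119596e-04]
top 0.041 (array([358.84375   , 245.05528846]), [23, 29, 23, 23, 416]) [0.5814 0.0724]
scene 0.041 (array([331.7630854 , 261.55922865]), [30, 28, 25, 18, 363]) [0.5809 0.073 ]
top 0.048 (array([358.84375   , 245.05528846]), [23, 29, 23, 23, 416]) [0.5812 0.0728]
scene 0.048 (array([331.7630854 , 261.55922865]), [30, 28, 25, 18, 363]) [0.5754 0.0692]
```

View pics/c5.png

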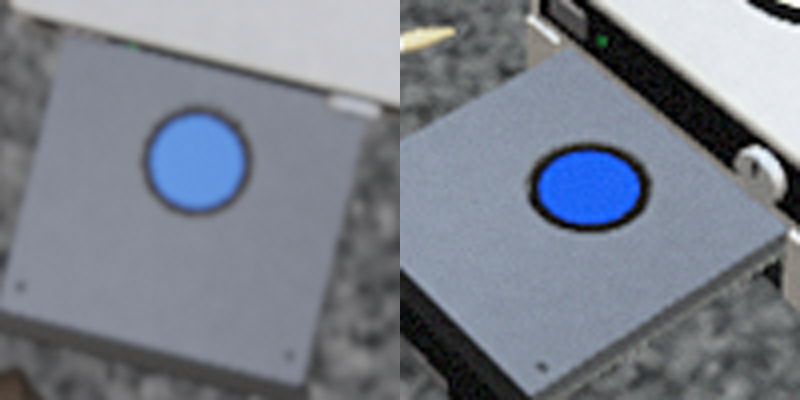

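Both cameras agree on (0.581, 0.073) when I assume z = 41 mm (at 48 mm they disagree), and the disc looks flush, so it is seated flat. Now I'll push the drawer home with the closed fingertips on the bezel centre.

Request:
{"op": "drive_tool", "data": {"series": [{"jaw": 255, "tx": 0.02, "ty": -0.3, "tz": 0, "twist": 0}, {"jaw": 255, "tx": 0.05, "ty": -0.6, "tz": 0, "twist": 0}, {"jaw": 255, "tx": 0.05, "ty": -0.7, "tz": -0.3, "twist": 0}, {"jaw": 255, "tx": 0.05, "ty": -0.7, "tz": -0.63, "twist": 0}, {"jaw": 255, "tx": 0.05, "ty": -0.7, "tz": -0.63, "twist": 0}]}}

```text
t: 7.5
eef_pos: [0.4616, 0.0987, 0.0221]
tool_rot: [0.12, 0.993, -0.001, -0.004]
wrist_force: [-0.8, 0.2, -0.9]
gripper_width: 0.0003
grasp_force: 0.0
```

Request:
{"op": "drive_tool", "data": {"series": [{"jaw": 255, "tx": 0.03, "ty": -0.0074, "tz": 0, "twist": 0}, {"jaw": 255, "tx": 0.06, "ty": -0.0148, "tz": 0, "twist": 0}, {"jaw": 255, "tx": 0.09, "ty": -0.022, "tz": 0, "twist": 0}, {"jaw": 255, "tx": 0.12, "ty": -0.03, "tz": 0, "twist": 0}, {"jaw": 255, "tx": 0.15, "ty": -0.037, "tz": 0, "twist": 0}]}}

```text
t: 7.92
eef_pos: [0.4819, 0.0963, 0.0292]
tool_rot: [0.119, 0.993, 0.0, 0.001]
wrist_force: [-3.5, 1.1, 2.7]
gripper_width: 0.0
grasp_force: 1.6
```

Request:
{"op": "drive_tool", "data": {"series": [{"jaw": 255, "tx": 0.05, "ty": -0.012, "tz": 0, "twist": 0}, {"jaw": 255, "tx": 0.1, "ty": -0.025, "tz": 0, "twist": 0}, {"jaw": 255, "tx": 0.15, "ty": -0.037, "tz": 0, "twist": 0}, {"jaw": 255, "tx": 0.2, "ty": -0.049, "tz": 0, "twist": 0}, {"jaw": 255, "tx": 0.25, "ty": -0.062, "tz": 0, "twist": 0}]}}

```text
t: 8.33
eef_pos: [0.512, 0.0884, 0.0276]
tool_rot: [0.12, 0.993, 0.0, -0.0]
wrist_force: [-4.1, 0.2, 2.7]
gripper_width: 0.0007
grasp_force: 1.7
```

```bash
python3 - <<'E'
from h import *
a=save("top","top6");q=telemetry.sense();print(q["eef_pos"],q["tool_rot"],q["wrist_force"])
r=cen("top",a,"blue",(325,185,390,295));print(r,r and ray("top",*r[0],.041)[:2].round(4))
E
```

```text
[0.51320947 0.08811965 0.02759206] [1.20001185e-01 9.92773560e-01 1.07541828e-04 6.01636845e-04] [-0.26735915 -0.86343929  0.43985865]
(array([363.01706485, 228.15358362]), [28, 35, 23, 17, 293]) [0.6117 0.0641]
```

Request:
{"op": "drive_tool", "data": {"series": [{"jaw": 255, "tx": 0.06, "ty": -0.015, "tz": 0, "twist": 0}, {"jaw": 255, "tx": 0.12, "ty": -0.03, "tz": 0, "twist": 0}, {"jaw": 255, "tx": 0.18, "ty": -0.044, "tz": 0, "twist": 0}, {"jaw": 255, "tx": 0.24, "ty": -0.059, "tz": 0, "twist": 0}, {"jaw": 255, "tx": 0.3, "ty": -0.074, "tz": 0, "twist": 0}]}}

```text
t: 8.8
eef_pos: [0.548, 0.0794, 0.0274]
tool_rot: [0.12, 0.993, -0.0, -0.0]
wrist_force: [-3.6, -1.1, -0.7]
gripper_width: 0.0003
grasp_force: 1.8
```

Request:
{"op": "drive_tool", "data": {"series": [{"jaw": 255, "tx": 0.06, "ty": -0.015, "tz": 0, "twist": 0}, {"jaw": 255, "tx": 0.12, "ty": -0.03, "tz": 0, "twist": 0}, {"jaw": 255, "tx": 0.18, "ty": -0.044, "tz": 0, "twist": 0}, {"jaw": 255, "tx": 0.24, "ty": -0.059, "tz": 0, "twist": 0}, {"jaw": 255, "tx": 0.26, "ty": -0.064, "tz": 0, "twist": 0}]}}

```text
t: 9.22
eef_pos: [0.5799, 0.0717, 0.0276]
tool_rot: [0.12, 0.993, 0.0, 0.001]
wrist_force: [-3.9, -1.5, -0.8]
gripper_width: 0.0007
grasp_force: 1.6
```

Request:
{"op": "drive_tool", "data": {"series": [{"jaw": 255, "tx": 0.015, "ty": -0.004, "tz": 0, "twist": 0}, {"jaw": 255, "tx": 0.03, "ty": -0.007, "tz": 0, "twist": 0}, {"jaw": 255, "tx": 0.045, "ty": -0.011, "tz": 0, "twist": 0}, {"jaw": 255, "tx": 0.06, "ty": -0.015, "tz": 0, "twist": 0}, {"jaw": 255, "tx": 0.075, "ty": -0.018, "tz": 0, "twist": 0}]}}

```text
t: 9.63
eef_pos: [0.5876, 0.0698, 0.0276]
tool_rot: [0.12, 0.993, 0.0, -0.0]
wrist_force: [-3.5, -1.0, -0.7]
gripper_width: 0.0005
grasp_force: 1.6
```

Request:
{"op": "drive_tool", "data": {"series": [{"jaw": 255, "tx": 0.015, "ty": -0.004, "tz": 0, "twist": 0}, {"jaw": 255, "tx": 0.03, "ty": -0.007, "tz": 0, "twist": 0}, {"jaw": 255, "tx": 0.045, "ty": -0.011, "tz": 0, "twist": 0}, {"jaw": 255, "tx": 0.06, "ty": -0.015, "tz": 0, "twist": 0}, {"jaw": 255, "tx": 0.06, "ty": -0.015, "tz": 0, "twist": 0}]}}

```text
t: 10.05
eef_pos: [0.5953, 0.068, 0.0276]
tool_rot: [0.12, 0.993, 0.0, 0.0]
wrist_force: [-1.5, -0.5, -0.6]
gripper_width: 0.0002
grasp_force: 0.6
```

Request:
{"op": "drive_tool", "data": {"series": [{"jaw": 255, "tx": 0.01, "ty": -0.0025, "tz": 0, "twist": 0}, {"jaw": 255, "tx": 0.02, "ty": -0.005, "tz": 0, "twist": 0}, {"jaw": 255, "tx": 0.03, "ty": -0.0075, "tz": 0, "twist": 0}, {"jaw": 255, "tx": 0.03, "ty": -0.0075, "tz": 0, "twist": 0}]}}

```text
t: 10.38
eef_pos: [0.5987, 0.0671, 0.0276]
tool_rot: [0.12, 0.993, 0.0, 0.0]
wrist_force: [-2.1, -0.7, -0.6]
gripper_width: 0.0004
grasp_force: 0.9
```

Request:
{"op": "drive_tool", "data": {"series": [{"jaw": 255, "tx": 0.01, "ty": -0.0025, "tz": 0, "twist": 0}, {"jaw": 255, "tx": 0.02, "ty": -0.005, "tz": 0, "twist": 0}, {"jaw": 255, "tx": 0.02, "ty": -0.005, "tz": 0, "twist": 0}]}}

```text
t: 10.63
eef_pos: [0.601, 0.0665, 0.0276]
tool_rot: [0.12, 0.993, 0.0, 0.0]
wrist_force: [-2.3, -0.3, 0.5]
gripper_width: 0.0007
grasp_force: 1.0
```

Request:
{"op": "drive_tool", "data": {"series": [{"jaw": 255, "tx": 0.01, "ty": -0.0025, "tz": 0, "twist": 0}, {"jaw": 255, "tx": 0.02, "ty": -0.005, "tz": 0, "twist": 0}, {"jaw": 255, "tx": 0.02, "ty": -0.005, "tz": 0, "twist": 0}]}}

```text
t: 10.88
eef_pos: [0.6016, 0.0663, 0.0276]
tool_rot: [0.12, 0.993, 0.0, -0.002]
wrist_force: [-11.8, 1.2, 6.6]
gripper_width: 0.0006
grasp_force: 5.3
```

The force rose to 12 N and the fingers stopped after about 126 mm of travel, so the drawer is home. Hold briefly, retreat, check.

Request:
{"op": "drive_tool", "data": {"series": [{"jaw": 255, "tx": 0, "ty": 0, "tz": 0, "twist": 0}, {"jaw": 255, "tx": 0, "ty": 0, "tz": 0, "twist": 0}, {"jaw": 255, "tx": 0, "ty": 0, "tz": 0, "twist": 0}, {"jaw": 255, "tx": -0.2, "ty": 0.05, "tz": 0, "twist": 0}, {"jaw": 255, "tx": -0.4, "ty": 0.1, "tz": 0, "twist": 0}]}}

```text
t: 11.3
eef_pos: [0.5558, 0.0779, 0.0277]
tool_rot: [0.12, 0.993, 0.0, 0.001]
wrist_force: [0.5, -0.9, -0.2]
gripper_width: 0.0006
grasp_force: 0.0
```

Request:
{"op": "drive_tool", "data": {"series": [{"jaw": 255, "tx": -0.3, "ty": 0.07, "tz": 0.1, "twist": 0}, {"jaw": 255, "tx": -0.5, "ty": 0.3, "tz": 0.3, "twist": 0}, {"jaw": 255, "tx": -0.6, "ty": 0.6, "tz": 0.5, "twist": 0}, {"jaw": 255, "tx": -0.6, "ty": 0.9, "tz": 0.6, "twist": 0}, {"jaw": 255, "tx": -0.6, "ty": 1.0, "tz": 0.6, "twist": 0}]}}

```text
t: 11.72
eef_pos: [0.4844, 0.2019, 0.1029]
tool_rot: [0.119, 0.993, 0.002, 0.003]
wrist_force: [0.8, -0.1, 0.0]
gripper_width: 0.0008
grasp_force: 0.0
```

```bash
python3 - <<'E'
from h import *
a=save("top","top7");s=save("scene","scene7");q=telemetry.sense();print(q["t"],q["eef_pos"],q["wrist_force"])
A=cv2.resize(a[90:290,230:430],None,fx=2,fy=2,interpolation=2);S=cv2.resize(s[180:380,240:440],None,fx=2,fy=2,interpolation=2)
cv2.imwrite("pics/c7.png",np.hstack([A,S])[:,:,::-1])
E
```

```text
11.8167 [0.48394288 0.20016501 0.1003719 ] [ 0.34892075 -0.29952775 -0.63175148]
```

View pics/c7.png

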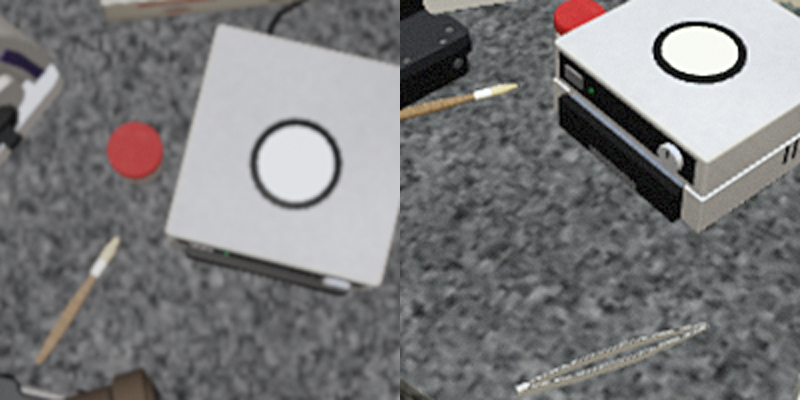

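The bezel sits flush against the unit's front, and the jar, brush and forceps look undisturbed. Handing in.

```bash
python3 -c "
from plant import sign_off
print(sign_off())"
```

```text
the job is handed in; nothing more can be done
None
```

I nudged the blue filter into its seat with the drawer open, pushed the drawer home to its stop (about 126 mm of travel), and handed the job in at about 12 s; the judge's verdict was not returned.

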